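# Close up the battery stack and hold the cover off the pick tray

## Task

Lay the loose carton crosswise in the free place on the plinth, at the end of the two cartons already there, without shifting those; then lift the nested lid set (wooden pick tray with metal cover) by the tray's post, lower it (no dropping) over the carton layer, lined up with the plinth, until the tray sits down level, and let go. Then lift off the metal cover alone by its collar, leaving the tray seated and undisturbed, and finish while still holding the cover level and still, with about 10 cm of air above the tray, so that I can reach the picks. Keep the tray level all along and leave the capo, the glass slide and the screwdriver where they are.

Things in the scene. Friction and masses are not known exactly. Their poses are not given: they have to be found in the camera images.
- slab: Plywood plinth, fixed, 140 (x) x 110 (y) x 12 mm high; origin at the centre of its underside, on the board (z = 0). The finished layer of three cartons is centred on it: 96 (x) x 62 (y), top 48 above the board. The two laid cartons lie side by side along its x; the free place is at its +x end. Its x lies within 0.5 rad of the world's x.
- gap (a point): Free place on the plinth's top (12 mm above the board), 33 from the plinth's centre along its +x: there belongs the centre of the loose carton's underside, long side along the plinth's y, 4 mm off the ends of the laid cartons. Axes as the plinth's. Beyond both ends of the carton there is room for the fingers.
- laid_left: Laid cardboard carton 62 (x, long) x 30 (y) x 36 high, loose, about 80 g; origin at the centre of its underside. Stands on the plinth at -17 along the plinth's x and +16 along its y, long side along x.
- laid_right: The same at -17 along the plinth's x and -16 along its y (2 mm between the two).
- loose_carton: Cardboard carton, alike: 62 (its x) x 30 (y) x 36 mm high, about 80 g, standing flat on the board left or right of the plinth (varies); origin at the centre of its underside. Best gripped across its two ends (62 apart).
- tray: Inner lid: wooden tray 114 (x) x 80 (y) mm, 160 g, origin at the centre of its underside. A lip 10 deep below it surrounds a cavity 106 x 72 (5 clearance round the layer). Its plate rests on the cartons: seated, the origin is 38 above the board, x along the plinth's x, either way round. It starts on the board, cover on it, across the plinth from the loose carton, x within 0.5 rad of the world's.
- cover: Outer lid: metal cover 126 (x) x 92 (y) mm, 160 g; origin at the centre of its skirt's underside. Skirt 20 high, 3 clearance round the tray; top plate from 20 to 24; on it a square open collar. It lies loosely on the tray's rim, not locked, lined up with the tray; nested, its origin is 4 above the tray's origin.
- post_top (a point): Centre of the top of the tray's square wooden post, 24 x 24 mm, 90 above the tray's origin. The post stands in the middle of the tray, through the cover's collar (5 clearance); nested, its top 34 stand bare above the collar. To be gripped from above on two faces across from each other.
- collar_top (a point): Centre of the collar's top edge, 52 mm above the cover's origin. The collar is a square metal tube, 50 x 50 outside, 34 x 34 inside, 28 high above the cover's plate, sides along the cover's x and y. A gripper closing on its outside from above has the post between its fingers, 34 higher than the collar while nested.
- capo: Steel guitar capo, about 85 x 40 x 11 high, lying beyond the plinth; bystander. Origin on the board under it.
- slide: Glass guitar slide, tube 28 in diameter, 60 high, standing beyond the plinth; bystander. Origin at the centre of its underside.
- screwdriver: Blue plastic screwdriver, 190 long, lying crosswise beyond the plinth; bystander.
There are look-alikes about, which are no part of the job. What is meant by the slab is not black or purple, and is the smaller of those in its own colour.

How it is judged:
By the outcome, as a careful person would: the job done as asked, in the order asked, and still so for the second after the job is handed in, while the arm keeps its last pose, push and grip.
It also fails if it takes over 54 s, if anything falls off the work surface, if the arm or the gripper's body presses on something with over 40 N, if the wrist force passes 120 N, or if a joint passes its speed limit or range.

## Robot

A 7-joint arm with a two-finger parallel gripper is mounted at the origin on the work surface. World frame = base frame: x ahead of the robot, y to its left, z up, the work surface at z = 0. Lengths are in m, angles in rad, forces in N, time in s.
With the tool pointing down it reaches from about 0.4 to 0.875 m from the base axis. Payload 4.4 kg.
Tool frame: the origin (TCP) lies on the centre line of the jaws, within the pads' length; the fingertips stand arm.tip_reach ahead of it and the grasp point (between the pads) lies 5 mm behind it (arm.tip_reach is the distance from the TCP to the fingertips, in m); z points along the fingers, y is the line along which they close (so a half turn about z gives the same grasp; the last joint's range is limited). The gripper opens to 85 mm and grips with 20 to 120 N. Pads are 22 mm wide; open, the fingers measure 114 mm over their backs; the gripper's body (76 mm by 85 mm) begins 54 mm behind the grasp point. The pads swing forward as they close: fully open they stand 13 mm farther back than shut.
Start: joints at [1.224, 0.628, 0.038, 1.517, -0.027, 0.996, -0.02], TCP at [0.18, -0.625, 0.245] pointing down, gripper open.
Joint ranges: [-3.06, 3.06], [-0.37, 2.12], [-1.25, 1.32], [0.18, 2.47], [-1.1, 4.24], [0.23, 1.98], [-2.94, 2.94]. Speed limits (rad/s): [2.57, 2.57, 3.14, 3.14, 3.14, 3.14, 3.14].

## Interface

Orientations are given as [roll, pitch, yaw] about the fixed x, y, z axes, in that order (R = Rz(yaw) Ry(pitch) Rx(roll)).
In Python, from rig import arm gives the robot as it stands. The module is installed in compiled form; this text tells all that it offers.
- The arm moves only by the shell command python3 -m inch 'ROWS' [FORCE]. ROWS is JSON, a list of rows, each a list of 5 numbers: the shift along the tool's x, y, z in mm, then the turn about the tool's z in degrees, then the finger opening in mm, from 0 to 85.4. In form: [[tx, ty, tz, twist, grip], ...]. A call has 1 to 20 rows; each row is the pose to reach, as a shift and turn from the pose commanded when the call began, along the tool's axes at that moment; what a row does not reach only later rows make up. A row lasts 1/12 s, in which the tool goes at most 41.7 mm and 7.16 degrees, less where a joint would pass 70% of its speed; a pose out of reach is approached as far as the arm can. A call with a gripper value outside its range is refused whole. The fingers move at their own pace and stop on an object; FORCE is the grip in N (left out, the last holds). Time passes only in rows, so rows that repeat a pose let the fingers close. It gives the time, the measured TCP pose, the force and the opening at its end, in the units of the state.
- arm.sense(): the state, without advancing time (a new reading comes with each control period).
- arm.camera(name): name is "scene" or "top"; returns a dict with "frame" (384x512x3 uint8, blue, green, red), "intrinsics" (3x3 intrinsics, pixels), "eye" and "attitude" of the camera in the world. Camera axes: x right, y down, z forward; pixel columns grow to the right and rows downward; lengths in m; the calibration is good to about 2 mm. A picture is of the moment at which its call begins. There is no depth.
- arm.job_done(): hands the job in, once; it reports no verdict.
Trained networks look in a picture, given as the dict that the camera call returned (one of the last four; its "shot" number tells which), for a name from the list of things; names that differ only in an ending like _2 or _b are one class to them, and where a whole thing is asked for, a point or a joint stands for the part that bears it (a point fixed in the world has none). Each returns a list of dicts, best first, with "p" (0 to 1); they miss things now and then, are a little off and sometimes report something else, mostly with a low value. They report only what shows in the picture. A call takes as long as a camera call. They do not tell look-alikes from the thing itself.
- arm.trace(label, picture): "region" (384x512 bool, what is visible of it) and "bbox" ([centre column, centre row, width, height] in pixels, round what is visible of it).
The state is a dict: "t": time; "joints": joint angles; "joint_vel": joint speeds; "tau": joint torques, N m; "tcp_pos": TCP position; "tcp_rot": TCP orientation; "contact_force": force on the tool from outside, world axes, zero at the start; "moment": the same for the moment, N m; "grip_width": opening from 0.0 (shut) to 1.0 (fully open).
Only numpy, scipy, OpenCV 4.12 (cv2) and the standard library are available. Lean on these libraries where they do the work, as an engineer would, in place of code of your own. Each camera call takes 0.05 s, during which the arm holds its last target. There are 200 camera calls.

## Working session

There is one attempt and no reset: what is moved stays moved. The work goes in short steps, Python scripts to look and compute and a shell command to move; the robot and the scene stay as the last step left them, time stands still between calls to the robot, and variables do not carry over. Pictures are saved under pics/ and viewed, on a budget of 10 in all, crops included, one or two more only if the job needs it, and the job is handed in when it is done.

```bash
mkdir -p pics
cat > h.py <<'E'
import numpy as np, cv2
from scipy.spatial.transform import Rotation as R
from rig import arm
def cam(n):
    c=arm.camera(n); return c
def rotm(c):
    a=np.array(c["attitude"],float)
    return a if a.shape==(3,3) else (R.from_euler('xyz',a).as_matrix() if a.size==3 else R.from_quat(a).as_matrix())
def ray(c,uv):
    K=np.array(c["intrinsics"]); uv=np.atleast_2d(uv).astype(float)
    d=np.c_[uv,np.ones(len(uv))]@np.linalg.inv(K).T
    return np.array(c["eye"]),d@rotm(c).T
def onz(c,uv,z):
    e,d=ray(c,uv); return e+d*((z-e[2])/d[:,2])[:,None]
def proj(c,P):
    q=(np.atleast_2d(P)-np.array(c["eye"]))@rotm(c); q=q@np.array(c["intrinsics"]).T
    return q[:,:2]/q[:,2:]
E
python3 - <<'E'
from h import *
s=arm.sense(); print(s["tcp_pos"],s["tcp_rot"],arm.tip_reach,s["t"])
ims=[]
for n in("top","scene"):
    c=cam(n); print(n,c["eye"],c["attitude"],c["intrinsics"]); 
    cv2.imwrite(f"pics/{n}0.png",c["frame"])
    for l in("slab","laid_left","loose_carton","tray","cover","post_top","collar_top","capo","slide","screwdriver"):
        for r in arm.trace(l,c)[:5]: print(l,round(r["p"],2),np.round(r["bbox"]), np.round(onz(c,r["bbox"][:2],0.02)[0][:2],3))
E
```

```text
[ 0.18001316 -0.62394616  0.24437829] [-3.13967971e+00 -5.19395850e-06  2.80817845e-01] 0.014 0.0
top [0.25055654 0.04644496 1.37232633] [-2.94036702e+00  2.83387927e-03 -1.56307528e+00] [[483.3802539    0.         257.30090327]
 [  0.         483.3802539  194.50873938]
 [  0.           0.           1.        ]]
slab 0.86 [221. 272.  57.  60.] [0.306 0.151]
slab 0.82 [141. 142.  81.  78.] [0.681 0.393]
slab 0.81 [265. 198.  56.  57.] [0.517 0.03 ]
slab 0.58 [343. 275.  77.  88.] [ 0.301 -0.186]
laid_left 0.78 [259. 201.  18.  25.] [0.508 0.049]
loose_carton 0.6 [375. 210.  20.  22.] [ 0.485 -0.282]
tray 0.46 [168. 212.  15.  14.] [0.473 0.304]
cover 0.8 [171. 217.  39.  50.] [0.459 0.295]
post_top 0.46 [171. 213.  15.  16.] [0.471 0.298]
collar_top 0.63 [171. 216.  42.  51.] [0.464 0.297]
capo 0.65 [216. 133.  25.  27.] [0.71  0.176]
capo 0.58 [376. 211.  17.  23.] [ 0.481 -0.283]
slide 0.45 [339. 139.  12.  20.] [ 0.695 -0.184]
screwdriver 0.86 [280. 127.  60.  14.] [ 0.729 -0.012]
scene [0.88375739 0.28718124 0.76400103] [-2.57629504 -0.01134301  2.16474872] [[350.40936115   0.         250.46480923]
 [  0.         350.40936115 192.20748184]
 [  0.           0.           1.        ]]
slab 0.88 [329. 174.  65.  52.] [0.325 0.168]
slab 0.88 [348. 346. 117.  76.] [0.676 0.391]
slab 0.79 [223. 115.  82.  58.] [ 0.312 -0.185]
slab 0.61 [244. 204.  69.  53.] [0.525 0.035]
laid_left 0.71 [253. 201.  26.  28.] [0.506 0.049]
laid_left 0.58 [245. 303.  40.  32.] [0.722 0.175]
loose_carton 0.97 [158. 140.  31.  25.] [ 0.491 -0.278]
tray 0.76 [354. 232.  18.  21.] [0.442 0.292]
cover 0.88 [348. 244.  63.  62.] [0.477 0.295]
post_top 0.49 [356. 233.  25.  19.] [0.441 0.299]
collar_top 0.77 [351. 244.  64.  60.] [0.474 0.3  ]
capo 0.58 [247. 304.  39.  26.] [0.722 0.178]
slide 0.75 [132. 210.  16.  21.] [ 0.692 -0.18 ]
screwdriver 0.71 [351. 242.  63.  63.] [0.47  0.298]
screwdriver 0.59 [177. 264.  58.  57.] [0.738 0.001]
```

Run:
```python
import cv2
a=cv2.imread("pics/top0.png")
cv2.imwrite("pics/v1.png",cv2.resize(a[90:340,85:435],(800,571),interpolation=cv2.INTER_CUBIC))
```

```text
(no output)
```

View pics/v1.png

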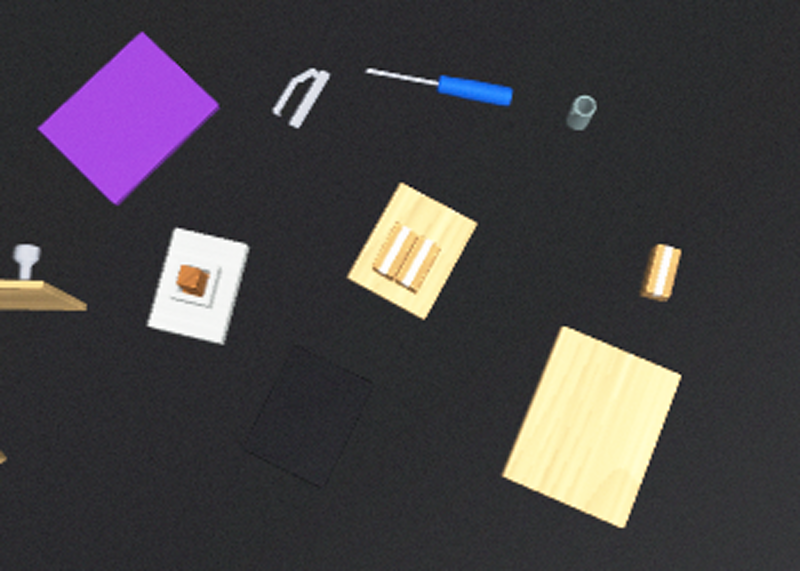

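View pics/scene0.png

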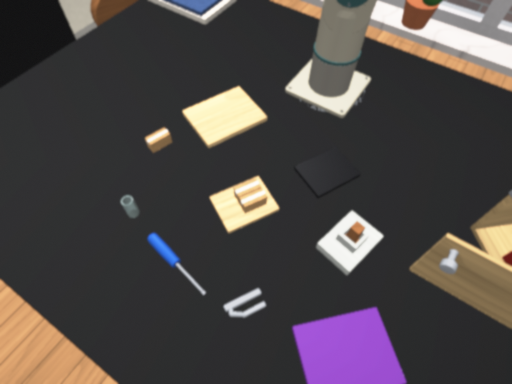

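The candidates for the slab, in top-view pixels, are:
- plywood (265,198), small, carrying the two cartons
- plywood (343,275), larger
- black (221,272)
- purple (141,142)

The one meant is (265,198): plywood, the smaller of its colour, and it carries the cartons. Next I fit poses by silhouette in both cameras and confirm on one crop.

```bash
cat > fit.py <<'E'
from h import *
from scipy.optimize import minimize
def box(w,d,z0,z1,cx=0,cy=0):
    return np.array([[cx+sx*w/2,cy+sy*d/2,z] for sx in(-1,1) for sy in(-1,1) for z in(z0,z1)])/1000
M={"slab":[box(140,110,0,12),box(62,30,12,48,-17,16),box(62,30,12,48,-17,-16)],
   "loose":[box(62,30,0,36)],
   "lid":[box(126,92,4,28),box(50,50,28,56),box(24,24,56,90)],
   "lids":[box(126,92,42,66),box(50,50,66,94),box(24,24,94,128),box(140,110,0,12)]}
S=4
def sil(c,model,p,roi):
    x0,y0,x1,y1=roi; m=np.zeros(((y1-y0)*S,(x1-x0)*S),np.uint8)
    cs,sn=np.cos(p[2]),np.sin(p[2]); Rz=np.array([[cs,-sn,0],[sn,cs,0],[0,0,1]])
    for b in model:
        q=(proj(c,b@Rz.T+[p[0],p[1],0])+0.5-[x0,y0])*S-0.5
        h=cv2.convexHull(np.round(q*16).astype(np.int32)); cv2.fillConvexPoly(m,h,255,shift=4)
    return cv2.resize(m,None,fx=1/S,fy=1/S,interpolation=cv2.INTER_AREA)/255.
def observed(c,p,bg_pct=20,r=0.12):
    uv=proj(c,[[p[0]+a,p[1]+b,0.02] for a in(-r,r) for b in(-r,r)])
    x0,y0=np.maximum(np.floor(uv.min(0)),0).astype(int); x1,y1=np.minimum(np.ceil(uv.max(0)),[512,384]).astype(int)
    return (x0,y0,x1,y1)
def fit(cs,name,p0,r=0.12,thr=65):
    obs=[]
    for c in cs:
        roi=observed(c,p0,r=r); f=c["frame"][roi[1]:roi[3],roi[0]:roi[2]].max(2).astype(float)
        m=(f>thr).astype(np.uint8); n,l,st,ce=cv2.connectedComponentsWithStats(m)
        h,w=m.shape
        q=proj(c,[[p0[0],p0[1],.03]])[0]-[roi[0],roi[1]]
        k=min(range(1,n),key=lambda i:np.hypot(*(ce[i]-q)) if st[i,4]>60 else 1e9)
        soft=cv2.dilate((l==k).astype(np.uint8),np.ones((3,3)))*np.clip((f-35)/(110-35),0,1)
        obs.append((c,roi,soft))
    def cost(p): return sum(np.abs(sil(c,M[name],p,roi)-o).sum() for c,roi,o in obs)
    best=None
    for y in np.linspace(-.6,.6,7):
        s=minimize(cost,[p0[0],p0[1],y],method="Nelder-Mead",options=dict(initial_simplex=np.array([[p0[0],p0[1],y],[p0[0]+.01,p0[1],y],[p0[0],p0[1]+.01,y],[p0[0],p0[1],y+.15]]),xatol=1e-5,fatol=.01))
        if best is None or s.fun<best.fun: best=s
    return best.x,best.fun,sum(o.sum() for _,_,o in obs)
def draw(img,c,name,p):
    cs,sn=np.cos(p[2]),np.sin(p[2]); Rz=np.array([[cs,-sn,0],[sn,cs,0],[0,0,1]])
    for b in M[name]:
        h=cv2.convexHull(proj(c,b@Rz.T+[p[0],p[1],0]).astype(np.float32))
        cv2.polylines(img,[np.round((h+.5)*4*16).astype(np.int32)],True,(0,0,255),1,shift=4)
E
python3 - <<'E'
from fit import *
T,Sc=cam("top"),cam("scene")
G={"slab":(.52,.03),"loose":(.487,-.28),"lid":(.465,.297)}
big=cv2.resize(T["frame"],None,fx=4,fy=4,interpolation=cv2.INTER_CUBIC)
for n,g in G.items():
    for cs in([T],[Sc],[T,Sc]):
        p,f,a=fit(cs,n,g,r=.08 if n=="loose" else .11); print(n,np.round(p,4),round(f),round(a))
    draw(big,T,n,p)
o=np.zeros((500,800,3),np.uint8)
for i,(n,g) in enumerate(G.items()):
    u,v=(proj(T,[[g[0],g[1],.03]])[0]*4).astype(int); o[:400,i*266:i*266+266]=big[v-200:v+200,u-133:u+133]
cv2.imwrite("pics/v2.png",o[:400])
E
```

```text
slab [ 0.5154  0.0304 -0.4995] 65 1956
slab [ 0.5174  0.0284 -0.4788] 237 2542
slab [ 0.5155  0.0305 -0.4922] 306 4499
loose [ 0.4869 -0.2782 -0.2788] 22 333
loose [ 0.4872 -0.2803 -0.2266] 86 510
loose [ 0.4869 -0.2785 -0.2731] 111 843
lid [ 0.4668  0.2957 -0.2137] 86 1638
lid [ 0.4678  0.2943 -0.2484] 257 2511
lid [ 0.4669  0.2954 -0.2386] 352 4149
```

View pics/v2.png

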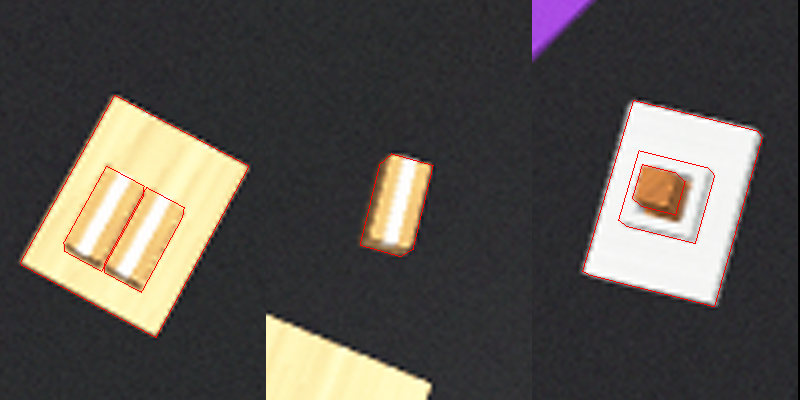

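The overlay confirms the fits: slab at yaw about -0.497, loose carton at -0.277, lid at about -0.23. The free end is toward +x, as described. I'll move to above the carton now.

```bash
cat > go.py <<'E'
import sys
from h import *
# usage: go.py x y z yaw -> tool-frame shift (mm) and twist (deg) from measured pose
s=arm.sense(); p=np.array(s["tcp_pos"]); Rm=R.from_euler('xyz',s["tcp_rot"])
t=[float(v) for v in sys.argv[1:5]]
d=Rm.inv().apply(np.array(t[:3])-p)*1000
yaw=s["tcp_rot"][2]; 
print("t",s["t"],"shift",np.round(d,1),"twist",round(-np.degrees((t[3]-yaw+np.pi)%(2*np.pi)-np.pi),2),"pos",np.round(p,4),"rot",np.round(s["tcp_rot"],4),"F",np.round(s["contact_force"],1),"w",round(s["grip_width"]*85.4,1),"q7",round(s["joints"][6],2))
E
python3 go.py .4869 -.2785 .12 1.294
```

```text
t 1.2 shift [ 390.6 -247.5  125.3] twist -58.06 pos [ 0.1801 -0.6246  0.2453] rot [ 3.1416e+00 -1.0000e-04  2.8070e-01] F [-0.1 -1.2 -0.1] w 85.3 q7 -0.02
```

```bash
python3 -m inch '[[33,-21,5,-5,85],[65,-41,15,-10,85],[98,-62,25,-15,85],[130,-83,35,-20,85],[163,-103,50,-25,85],[195,-124,62,-30,85],[228,-144,75,-35,85],[260,-165,87,-40,85],[293,-186,100,-45,85],[325,-206,110,-50,85],[358,-227,120,-55,85],[391,-247,125,-58,85],[391,-247,125,-58,85],[391,-247,125,-58,85]]' 35; python3 go.py .4869 -.2785 .017 1.294
```

```text
t: 2.37
tcp_pos: [0.4894, -0.276, 0.12]
tcp_rot: [3.141, -0.002, 1.299]
contact_force: [-0.7, -0.3, 0.0]
grip_width: 0.994
t 2.3667 shift [ -3.3  -1.8 103. ] twist 0.26 pos [ 0.4894 -0.276   0.12  ] rot [ 3.1412e+00 -1.6000e-03  1.2985e+00] F [-0.7 -0.3  0. ] w 84.9 q7 -0.01
```

```bash
python3 -m inch '[[0,0,20,0,85],[0,0,40,0,85],[0,0,55,0,85],[0,0,55,0,85],[0,0,55,0,85]]' >/dev/null; python3 go.py .4869 -.2785 .017 1.294
```

```text
t 2.7833 shift [ 1.8  0.4 48.1] twist -0.18 pos [ 0.4861 -0.2801  0.0651] rot [-3.1400e+00  7.0000e-04  1.2908e+00] F [ 0.4 -0.5 -0.1] w 84.8 q7 -0.03
```

```bash
python3 -m inch '[[0,0,20,0,85],[0,0,36,0,85],[0,0,46,0,85],[0,0,48,0,85],[0,0,48,0,85],[0,0,48,0,55],[0,0,48,0,55],[0,0,48,0,55],[0,0,48,0,55],[0,0,48,0,55],[0,0,48,0,55],[0,0,48,0,55]]' 35 ; python3 go.py .5445 .0147 .03 2.645
```

```text
t: 3.78
tcp_pos: [0.4882, -0.2793, 0.0185]
tcp_rot: [3.14, 0.001, 1.293]
contact_force: [-0.5, -0.1, 5.7]
grip_width: 0.717
t 3.7833 shift [298.2 -26.5 -11.7] twist -77.47 pos [ 0.4882 -0.2793  0.0185] rot [3.1396e+00 6.0000e-04 1.2929e+00] F [-0.5 -0.1  5.7] w 61.2 q7 -0.05
```

```bash
python3 -m inch '[[0,0,-8,0,55],[0,0,-30,0,55],[0,0,-60,0,55],[0,0,-85,0,55],[0,0,-95,0,55],[0,0,-95,0,55],[0,0,-95,0,55],[0,0,-95,0,55]]' >/dev/null; python3 go.py .5445 .0147 .11 2.645
```

```text
t 4.45 shift [297.9 -24.6   1.3] twist -77.46 pos [ 0.4864 -0.2785  0.1111] rot [-3.1393e+00 -4.0000e-04  1.2930e+00] F [-1.  -0.5 -0. ] w 61.6 q7 -0.01
```

```bash
python3 -m inch '[[10,-1,0,-4,55],[30,-3,0,-10,55],[55,-5,0,-16,55],[85,-8,0,-23,55],[115,-11,0,-30,55],[145,-13,0,-37,55],[175,-15,0,-44,55],[205,-17,0,-51,55],[235,-19,0,-58,55],[260,-21,0,-65,55],[280,-23,0,-71,55],[292,-24,0,-76,55],[298,-24.6,0,-77.5,55],[298,-24.6,0,-77.5,55],[298,-24.6,0,-77.5,55],[298,-24.6,0,-77.5,55],[298,-24.6,0,-77.5,55],[298,-24.6,0,-77.5,55]]' >/dev/null; python3 go.py .5445 .0147 .029 2.645
python3 - <<'E'
from h import *
T=cam("top");Sc=cam("scene")
o=np.zeros((560,800,3),np.uint8)
for i,c in enumerate((T,Sc)):
    u,v=proj(c,[[.53,.02,.05]])[0].astype(int)
    o[:,i*400:i*400+400]=cv2.resize(c["frame"][v-56:v+56,u-40:u+40],(400,560),interpolation=cv2.INTER_CUBIC)
cv2.imwrite("pics/v3.png",o)
E
```

```text
t 5.95 shift [ 1.4  1.  83.2] twist -0.09 pos [0.5453 0.0132 0.1122] rot [-3.1408e+00  1.0000e-04  2.6434e+00] F [ 0.5 -0.2 -2.1] w 61.0 q7 0.47
```

View pics/v3.png

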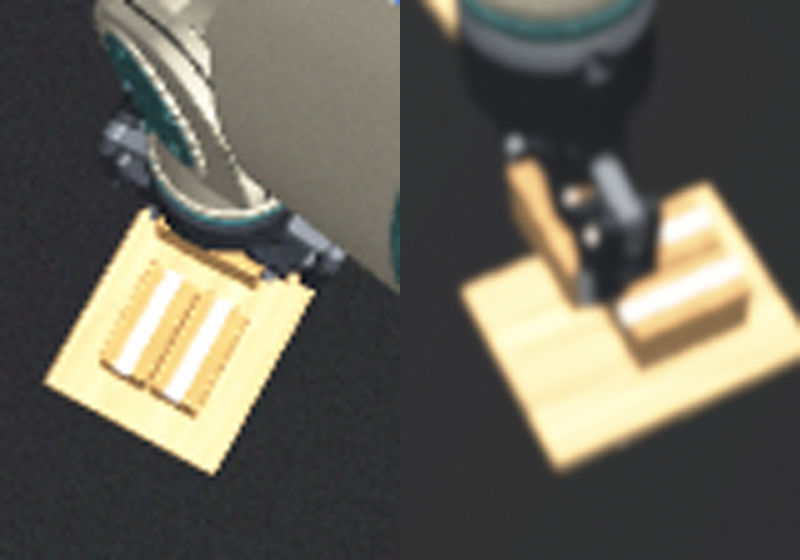

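The carton hangs level over the free place, clear of the laid ones. I'll lower it in stages.

```bash
python3 -m inch '[[0.5,0.5,15,0,55],[0.5,0.5,30,0,55],[0.5,0.5,42,0,55],[0.5,0.5,50,0,55],[0.5,0.5,54,0,55],[0.5,0.5,54,0,55],[0.5,0.5,54,0,55],[0.5,0.5,54,0,55]]' >/dev/null; python3 go.py .5454 .0142 .0305 2.645
```

```text
t 6.7167 shift [-0.2 -1.1 28.3] twist 0.04 pos [0.5457 0.0153 0.0588] rot [3.1410e+00 8.0000e-04 2.6457e+00] F [-0.4  0.3 -0.2] w 61.5 q7 0.41
```

```bash
python3 -m inch '[[0,0,7,0,55],[0,0,14,0,55],[0,0,20,0,55],[0,0,24,0,55],[0,0,26,0,55],[0,0,27,0,55],[0,0,28,0,55],[0,0,28.5,0,55],[0,0,28.5,0,55],[0,0,28.5,0,55]]'; python3 go.py .5454 .0142 .0305 2.645
```

```text
t: 7.55
tcp_pos: [0.545, 0.0152, 0.0305]
tcp_rot: [-3.141, 0.0, 2.646]
contact_force: [-2.7, 0.4, 4.9]
grip_width: 0.72
t 7.55 shift [-0.8 -0.7  0. ] twist 0.05 pos [0.545  0.0152 0.0305] rot [-3.1413e+00  2.0000e-04  2.6458e+00] F [-2.7  0.4  4.9] w 61.5 q7 0.38
```

```bash
python3 -m inch '[[0,0,0,0,66],[0,0,0,0,72],[0,0,0,0,78],[0,0,0,0,85],[0,0,0,0,85],[0,0,0,0,85],[0,0,0,0,85],[0,0,-15,0,85],[0,0,-40,0,85],[0,0,-80,0,85],[0,0,-115,0,85],[0,0,-115,0,85]]' ; python3 go.py .45 .25 .19 1.34
```

```text
t: 8.55
tcp_pos: [0.5491, 0.0163, 0.1508]
tcp_rot: [3.135, 0.009, 2.646]
contact_force: [0.5, 0.5, 0.2]
grip_width: 0.992
t 8.55 shift [198.  158.7 -39.9] twist 74.82 pos [0.5491 0.0163 0.1508] rot [3.1353 0.0088 2.6458] F [0.5 0.5 0.2] w 84.7 q7 0.5
```

```bash
python3 go.py .4668 .2955 .15 1.343; python3 -m inch '[[8,8,-10,5,85],[26,20,-20,11,85],[50,37,-35,17,85],[77,54,-40,24,85],[104,72,-40,31,85],[131,90,-40,38,85],[158,107,-40,45,85],[185,125,-40,52,85],[210,143,-40,59,85],[222,158,-40,66,85],[228,166,-30,72,85],[229,171,-10,74.7,85],[229,171,0,74.7,85],[229,171,0,74.7,85],[229,171,0,74.7,85]]' >/dev/null;  python3 go.py .4668 .2955 .073 1.343
```

```text
t 8.55 shift [205.2 206.4   0.3] twist 74.64 pos [0.5491 0.0163 0.1508] rot [3.1353 0.0088 2.6458] F [0.5 0.5 0.2] w 84.7 q7 0.5
t 9.8 shift [31.  36.  71.3] twist -0.02 pos [0.4248 0.2735 0.1444] rot [-3.1404e+00  1.8000e-03  1.3427e+00] F [0.4 0.6 0.4] w 85.1 q7 -1.03
```

Run:
```python
from fit import *
T=cam("top");Sc=cam("scene")
M["slab3"]=M["slab"]+[box(30,62,12,48,33,0)]
for cs in([T],[Sc]):
    try: print(np.round(fit(cs,"slab3",(.52,.03),r=.1)[0],4))
    except Exception as e: print(e)
o=np.zeros((560,800,3),np.uint8); 
for i,c in enumerate((T,Sc)):
    big=cv2.resize(c["frame"],None,fx=4,fy=4,interpolation=cv2.INTER_CUBIC); draw(big,c,"slab3",(.5155,.0304,-.497))
    u,v=(4*proj(c,[[.515,.03,.03]])[0]).astype(int)
    o[:,i*400:i*400+400]=big[v-280:v+280,u-200:u+200]
cv2.imwrite("pics/v4.png",o)
```

```text
[ 0.5151  0.0304 -0.5009]
[ 0.5178  0.0294 -0.4841]
```

View pics/v4.png

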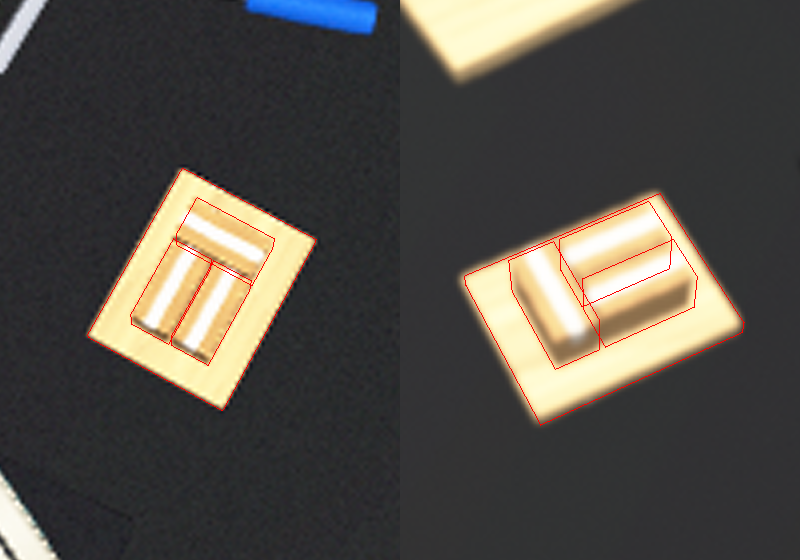

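Layer matches the model outline in both views: carton in place, laid ones unmoved. Now the post.

```bash
python3 -m inch '[[10,12,0,0,85],[22,26,0,0,85],[30,34,0,0,85],[31,36,0,0,85],[31,36,8,0,85],[31,36,18,0,85],[31,36,25,0,85],[31,36,25,0,85],[31,36,25,0,85]]' >/dev/null;  python3 go.py .4668 .2955 .073 1.343
python3 - <<'E'
from fit import *
o=np.zeros((560,800,3),np.uint8); 
for i,n in enumerate(("top","scene")):
    c=cam(n)
    big=cv2.resize(c["frame"],None,fx=4,fy=4,interpolation=cv2.INTER_CUBIC); draw(big,c,"lid",(.4668,.2955,-.228))
    u,v=(4*proj(c,[[.467,.295,.06]])[0]).astype(int)
    o[:,i*400:i*400+400]=big[v-280:v+280,u-200:u+200]
cv2.imwrite("pics/v5.png",o)
E
```

```text
t 10.65 shift [-0.2  0.7 46. ] twist -0.04 pos [0.4663 0.2959 0.119 ] rot [-3.1400e+00  1.8000e-03  1.3423e+00] F [ 0.1  0.6 -0.7] w 85.1 q7 -1.02
```

View pics/v5.png

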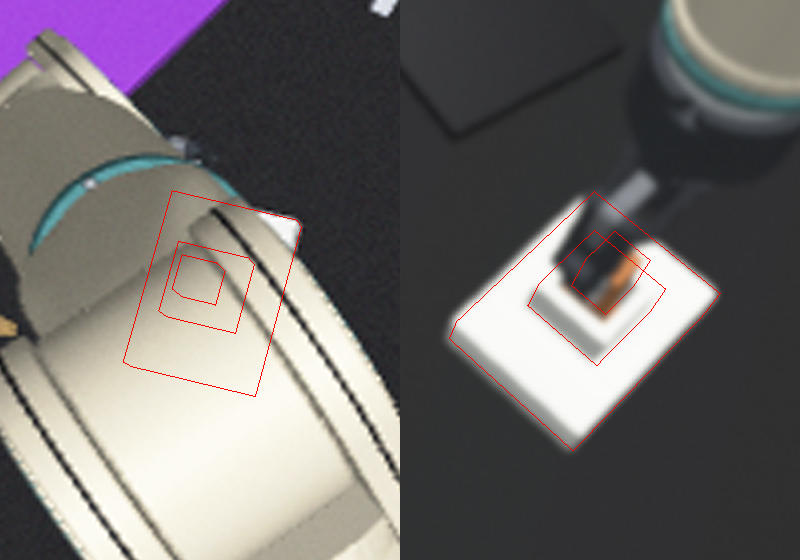

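The outline fits the lid, with the post between the fingers. I'll descend and grip.

```bash
python3 -m inch '[[0,0.5,15,0,85],[0,0.5,30,0,85],[0,0.5,41,0,85],[0,0.5,45,0,85],[0,0.5,46,0,85],[0,0.5,46,0,85],[0,0.5,46,0,60],[0,0.5,46,0,45],[0,0.5,46,0,35],[0,0.5,46,0,28],[0,0.5,46,0,15],[0,0.5,46,0,15],[0,0.5,46,0,15],[0,0.5,46,0,15],[0,0.5,46,0,15],[0,0.5,46,0,15]]' 70;  python3 go.py .5155 .0304 .19 1.074
```

```text
t: 12.08
tcp_pos: [0.4681, 0.2965, 0.0743]
tcp_rot: [3.141, -0.001, 1.342]
contact_force: [-0.1, -1.2, 4.9]
grip_width: 0.268
t 12.0833 shift [-248.4  106.6 -115.8] twist 15.35 pos [0.4681 0.2965 0.0743] rot [ 3.1410e+00 -5.0000e-04  1.3418e+00] F [-0.1 -1.2  4.9] w 22.9 q7 -1.04
```

```bash
python3 -m inch '[[0,0,-2,0,15],[0,0,-6,0,15],[0,0,-14,0,15],[0,0,-26,0,15],[0,0,-40,0,15],[0,0,-54,0,15],[0,0,-68,0,15],[0,0,-80,0,15],[0,0,-86,0,15],[0,0,-88,0,15],[0,0,-88,0,15],[0,0,-88,0,15],[0,0,-88,0,15]]' ;  python3 go.py .5155 .0304 .16 1.074
```

```text
t: 13.17
tcp_pos: [0.4673, 0.296, 0.161]
tcp_rot: [-3.141, 0.001, 1.342]
contact_force: [-0.5, 1.0, -3.7]
grip_width: 0.268
t 13.1667 shift [-247.8  107.2    1.2] twist 15.35 pos [0.4673 0.296  0.161 ] rot [-3.1405e+00  1.2000e-03  1.3419e+00] F [-0.5  1.  -3.7] w 22.9 q7 -1.01
```

```bash
python3 -m inch '[[-3,1,0,0,15],[-9,4,0,1,15],[-20,9,0,2,15],[-35,15,0,3,15],[-53,23,0,4,15],[-72,31,0,5,15],[-91,39,0,6,15],[-110,48,0,7,15],[-130,56,0,8,15],[-149,64,0,9,15],[-168,73,0,10,15],[-187,81,0,11,15],[-205,89,0,12,15],[-221,96,0,13,15],[-234,101,0,14,15],[-243,105,0,15,15],[-247,107,0,15.35,15],[-248,107.2,0,15.35,15],[-248,107.2,0,15.35,15],[-248,107.2,0,15.35,15]]' >/dev/null; python3 -m inch '[[0,0,0,0,15],[0,0,0,0,15],[0,0,0,0,15]]';  python3 go.py .5155 .0304 .16 1.074
python3 - <<'E'
from fit import *
z=86.5
M["hang"]=[box(126,92,4+z,28+z),box(50,50,28+z,56+z),box(24,24,56+z,90+z),box(114,80,z,z+10)]
o=np.zeros((560,800,3),np.uint8); 
for i,n in enumerate(("top","scene")):
    c=cam(n)
    big=cv2.resize(c["frame"],None,fx=4,fy=4,interpolation=cv2.INTER_CUBIC); draw(big,c,"hang",(.5155,.0304,-.497))
    u,v=(4*proj(c,[[.515,.03,.08]])[0]).astype(int)
    o[:,i*400:i*400+400]=big[v-280:v+280,u-200:u+200]
cv2.imwrite("pics/v6.png",o)
E
```

```text
t: 15.08
tcp_pos: [0.5159, 0.0312, 0.1618]
tcp_rot: [-3.141, -0.0, 1.075]
contact_force: [0.7, -0.2, -3.9]
grip_width: 0.267
t 15.0833 shift [-0.9  0.1  1.8] twist 0.07 pos [0.5159 0.0312 0.1618] rot [-3.1415e+00 -2.0000e-04  1.0752e+00] F [ 0.7 -0.2 -3.9] w 22.8 q7 -0.74
```

View pics/v6.png

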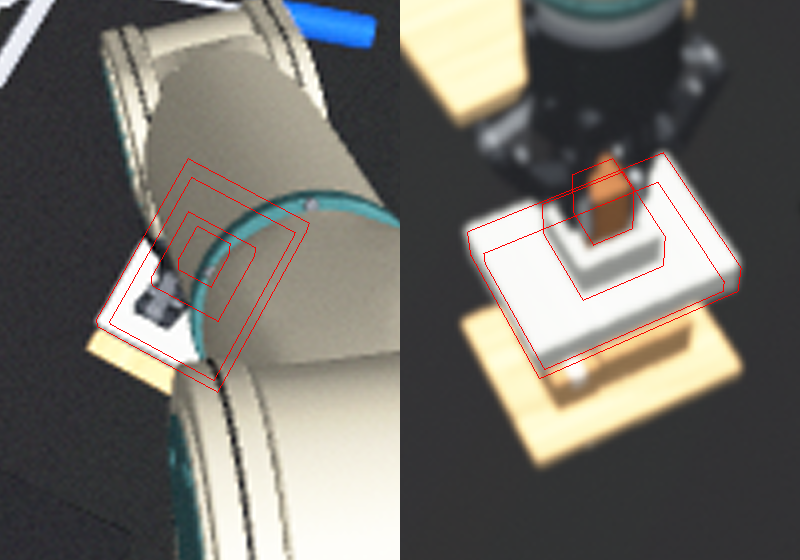

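Lid hangs level and lined up in both views. I'll lower it slowly.

```bash
python3 -m inch '[[-0.5,0,4,0,15],[-0.5,0,10,0,15],[-0.5,0,17,0,15],[-0.5,0,24,0,15],[-0.5,0,29,0,15],[-0.5,0,32,0,15],[-0.5,0,34,0,15],[-0.5,0,34,0,15],[-0.5,0,34,0,15],[-0.5,0,34,0,15]]';  python3 go.py .5155 .0304 .1123 1.074
```

```text
t: 16.02
tcp_pos: [0.5159, 0.0301, 0.1281]
tcp_rot: [3.141, -0.0, 1.074]
contact_force: [0.5, 0.1, -2.5]
grip_width: 0.269
t 16.0167 shift [ 0.  -0.5 15.8] twist -0.0 pos [0.5159 0.0301 0.1281] rot [ 3.1411e+00 -3.0000e-04  1.0740e+00] F [ 0.5  0.1 -2.5] w 22.9 q7 -0.75
```

```bash
python3 -m inch '[[0,0,2,0,15],[0,0,4,0,15],[0,0,6,0,15],[0,0,8,0,15],[0,0,9,0,15],[0,0,10,0,15],[0,0,10,0,15],[0,0,10,0,15]]';  python3 go.py .5155 .0304 .1123 1.074
```

```text
t: 16.68
tcp_pos: [0.5157, 0.0301, 0.1178]
tcp_rot: [-3.142, 0.0, 1.074]
contact_force: [-0.1, -0.3, -2.7]
grip_width: 0.267
t 16.6833 shift [ 0.2 -0.3  5.5] twist 0.0 pos [0.5157 0.0301 0.1178] rot [-3.1415e+00  1.0000e-04  1.0740e+00] F [-0.1 -0.3 -2.7] w 22.8 q7 -0.76
```

```bash
python3 -m inch '[[0,0,1,0,15],[0,0,2,0,15],[0,0,3,0,15],[0,0,4,0,15],[0,0,4.5,0,15],[0,0,5,0,15],[0,0,5.5,0,15],[0,0,5.5,0,15],[0,0,5.5,0,15]]';  python3 go.py .5155 .0304 .1123 1.074
```

```text
t: 17.43
tcp_pos: [0.5157, 0.0301, 0.1123]
tcp_rot: [3.141, -0.0, 1.074]
contact_force: [-0.1, 0.2, -3.7]
grip_width: 0.271
t 17.4333 shift [ 0.1 -0.3  0. ] twist 0.0 pos [0.5157 0.0301 0.1123] rot [ 3.1415e+00 -1.0000e-04  1.0740e+00] F [-0.1  0.2 -3.7] w 23.2 q7 -0.76
```

Weight still carried; feel for the bottom.

```bash
python3 -m inch '[[0,0,0.5,0,15],[0,0,1,0,15],[0,0,1,0,15],[0,0,1,0,15]]'; python3 -m inch '[[0,0,0.5,0,15],[0,0,1,0,15],[0,0,1,0,15],[0,0,1,0,15]]'
```

```text
t: 17.77
tcp_pos: [0.5157, 0.0301, 0.1123]
tcp_rot: [3.141, -0.0, 1.074]
contact_force: [-2.6, -1.1, 6.4]
grip_width: 0.267
t: 18.1
tcp_pos: [0.5157, 0.0301, 0.1122]
tcp_rot: [3.141, -0.0, 1.074]
contact_force: [-4.1, 0.4, 16.5]
grip_width: 0.27
```

Seated (z matches 38 mm above the board; push force rises). Ease off, release.

```bash
python3 -m inch '[[0,0,-1.5,0,15],[0,0,-1.5,0,15],[0,0,-1.5,0,26],[0,0,-1.5,0,32],[0,0,-1.5,0,45],[0,0,-1.5,0,65],[0,0,-1.5,0,85],[0,0,-1.5,0,85],[0,0,-1.5,0,85],[0,0,-1.5,0,85],[0,0,-1.5,0,85],[0,0,-1.5,0,85]]' 45;  python3 go.py .5157 .0301 .083 1.074
python3 - <<'E'
from fit import *
o=np.zeros((560,800,3),np.uint8); 
for i,n in enumerate(("top","scene")):
    c=cam(n)
    big=cv2.resize(c["frame"],None,fx=4,fy=4,interpolation=cv2.INTER_CUBIC); draw(big,c,"lids",(.5155,.0304,-.497))
    u,v=(4*proj(c,[[.515,.03,.06]])[0]).astype(int)
    o[:,i*400:i*400+400]=big[v-280:v+280,u-200:u+200]
cv2.imwrite("pics/v7.png",o)
E
```

```text
t: 19.1
tcp_pos: [0.5157, 0.0301, 0.1118]
tcp_rot: [3.142, -0.0, 1.074]
contact_force: [-0.1, -0.0, -0.0]
grip_width: 0.995
t 19.1 shift [ 0.   0.  28.8] twist -0.0 pos [0.5157 0.0301 0.1118] rot [ 3.1416 -0.      1.074 ] F [-0.1 -0.  -0. ] w 84.9 q7 -0.76
```

View pics/v7.png

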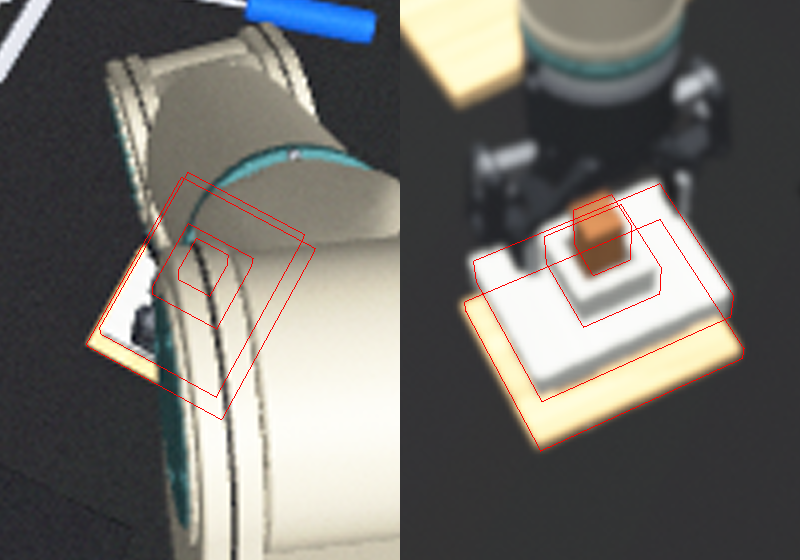

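The near corner of the cover sits about 2 px higher in the scene view than the model says. I'll check that numerically before going on.

```bash
python3 - <<'E'
from fit import *
c=cam("scene"); f=c["frame"].astype(int)
hsv=cv2.cvtColor(c["frame"],cv2.COLOR_BGR2HSV)
m=((hsv[...,1]<45)&(hsv[...,2]>120)).astype(np.uint8)
roi=observed(c,(.5155,.0304),r=.11)
x0,y0,x1,y1=roi; w=m[y0:y1,x0:x1]; n,l,st,_=cv2.connectedComponentsWithStats(w); k=1+np.argmax(st[1:,4]); w=(l==k).astype(float)
# only lower part (free of gripper) counts
rows=np.arange(y0,y1)[:,None]*np.ones((1,x1-x0))
b=proj(c,[[.515,.03,.066]])[0]; wt=(rows>b[1]-2).astype(float)
for z in range(-4,14,2):
    mod=[box(126,92,42+z,66+z),box(50,50,66+z,94+z)]
    s=min((minimize(lambda p:(wt*np.abs(sil(c,mod,p,roi)-w)).sum(),[.5155+a,.0304+bb,-.497],method="Nelder-Mead",options=dict(initial_simplex=np.array([[.5155,.0304,-.497],[.523,.0304,-.497],[.5155,.038,-.497],[.5155,.0304,-.45]])+[a,bb,0])) for a in(-.003,.003) for bb in(-.003,.003)),key=lambda s:s.fun)
    print(z,np.round(s.x,4),round(s.fun,1))
E
python3 - <<'E'
import cv2
a=cv2.imread("pics/scene0.png");
E
python3 - <<'E'
import sys; sys.path.insert(0,'.')
from h import *
c=arm.camera("scene"); u,v=proj(c,[[.53,.05,.06]])[0].astype(int)
cv2.imwrite("pics/v8.png",cv2.resize(c["frame"][v-35:v+35,u-45:u+45],(720,560),interpolation=cv2.INTER_CUBIC))
E
```

```text
-4 [ 0.5105  0.0253 -0.4759] 40.0
-2 [ 0.5115  0.026  -0.4831] 39.4
0 [ 0.5124  0.0268 -0.4794] 38.9
2 [ 0.5134  0.0272 -0.4809] 39.2
4 [ 0.5142  0.028  -0.4798] 39.7
6 [ 0.5151  0.0286 -0.4805] 39.9
8 [ 0.5158  0.0291 -0.4842] 40.9
10 [ 0.5167  0.0299 -0.4859] 42.4
12 [ 0.5175  0.0307 -0.4802] 43.9
```

View pics/v8.png

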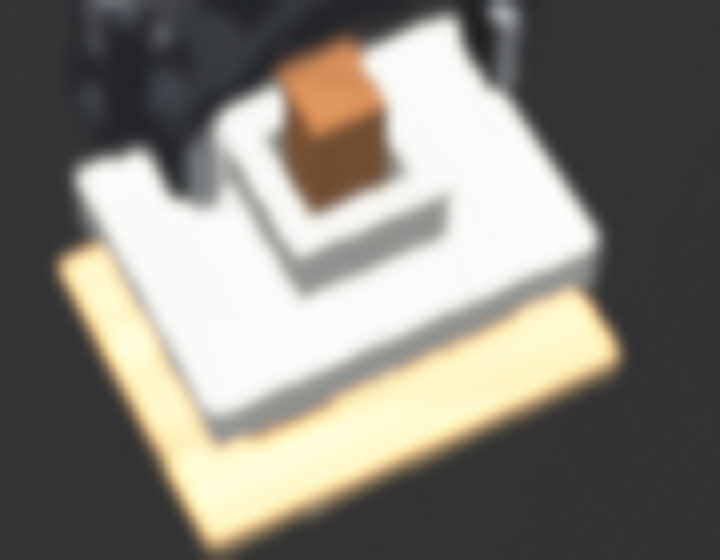

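The view shows a level lid with the skirt parallel to the plinth. Fitted at the seated height, the cover is just slid about 3 mm along plinth -y, within its play. The touch-down height also agrees with seated. I'll go down on the collar, shifted 2 mm to its centre.

```bash
python3 -m inch '[[-1,0,7,0,85],[-2,0,14,0,85],[-2,0,21,0,85],[-2,0,26,0,85],[-2,0,28.5,0,85],[-2,0,28.5,0,85],[-2,0,28.5,0,85],[-2,0,28.5,0,70],[-2,0,28.5,0,60],[-2,0,28.5,0,54],[-2,0,28.5,0,40],[-2,0,28.5,0,40],[-2,0,28.5,0,40],[-2,0,28.5,0,40],[-2,0,28.5,0,40],[-2,0,28.5,0,40]]' 45;  python3 go.py .5157 .0301 .083 1.074
```

```text
t: 20.63
tcp_pos: [0.515, 0.0284, 0.0838]
tcp_rot: [3.141, -0.0, 1.074]
contact_force: [-0.6, 0.6, 5.1]
grip_width: 0.575
t 20.6333 shift [ 1.8 -0.2  0.8] twist 0.0 pos [0.515  0.0284 0.0838] rot [ 3.1409e+00 -4.0000e-04  1.0741e+00] F [-0.6  0.6  5.1] w 49.1 q7 -0.77
```

```bash
python3 -m inch '[[0,0,-1,0,40],[0,0,-2,0,40],[0,0,-3,0,40],[0,0,-4,0,40],[0,0,-5,0,40],[0,0,-6,0,40],[0,0,-6,0,40],[0,0,-6,0,40]]';python3 -m inch '[[0,0,-1,0,40],[0,0,-2,0,40],[0,0,-3,0,40],[0,0,-4,0,40],[0,0,-5,0,40],[0,0,-6,0,40],[0,0,-6,0,40],[0,0,-6,0,40]]'
python3 - <<'E'
from h import *
c=arm.camera("scene"); u,v=proj(c,[[.53,.05,.06]])[0].astype(int)
cv2.imwrite("pics/v9.png",cv2.resize(c["frame"][v-35:v+35,u-45:u+45],(720,560),interpolation=cv2.INTER_CUBIC))
E
```

```text
t: 21.3
tcp_pos: [0.5148, 0.0283, 0.0894]
tcp_rot: [3.141, -0.0, 1.074]
contact_force: [0.0, -0.4, -1.7]
grip_width: 0.574
t: 21.97
tcp_pos: [0.5148, 0.0283, 0.0954]
tcp_rot: [3.141, -0.0, 1.074]
contact_force: [-0.1, 0.1, -1.6]
grip_width: 0.576
```

View pics/v9.png

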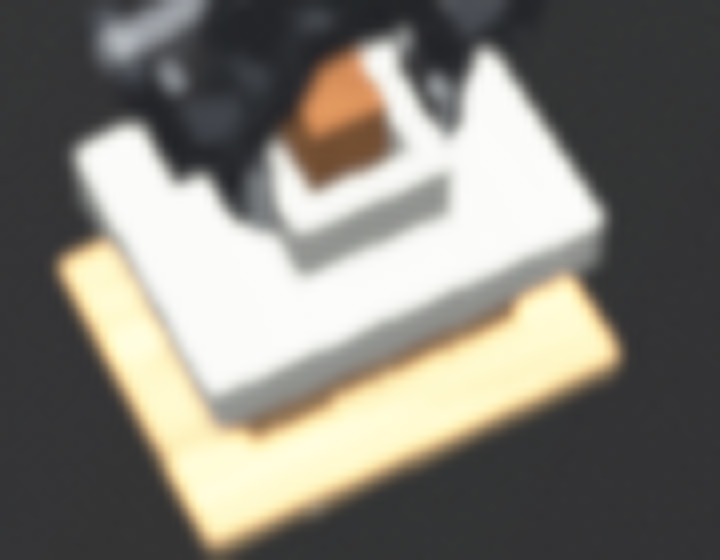

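Force is 1.6 N, so the cover alone is lifted, and the tray edge shows below it. I'll continue up to about 10 cm of air.

```bash
python3 -m inch '[[0,0,-2,0,40],[0,0,-6,0,40],[0,0,-12,0,40],[0,0,-20,0,40],[0,0,-29,0,40],[0,0,-38,0,40],[0,0,-47,0,40],[0,0,-56,0,40],[0,0,-65,0,40],[0,0,-74,0,40],[0,0,-83,0,40],[0,0,-91,0,40],[0,0,-98,0,40],[0,0,-103,0,40],[0,0,-105,0,40],[0,0,-105,0,40],[0,0,-105,0,40],[0,0,-105,0,40],[0,0,-105,0,40],[0,0,-105,0,40]]'; python3 go.py .5157 .0301 .2 1.074
python3 - <<'E'
from fit import *
z=38
M["fin"]=[box(114,80,z,z+24),box(24,24,z+24,z+90),box(140,110,0,12),box(126,92,158,182)]
o=np.zeros((560,800,3),np.uint8); 
for i,n in enumerate(("top","scene")):
    c=cam(n)
    big=cv2.resize(c["frame"],None,fx=4,fy=4,interpolation=cv2.INTER_CUBIC); draw(big,c,"fin",(.5155,.0304,-.497))
    u,v=(4*proj(c,[[.515,.03,.08]])[0]).astype(int)
    o[:,i*400:i*400+400]=big[v-280:v+280,u-200:u+200]
cv2.imwrite("pics/v10.png",o)
E
```

```text
t: 23.68
tcp_pos: [0.5145, 0.0283, 0.1999]
tcp_rot: [-3.141, 0.0, 1.074]
contact_force: [-0.0, 0.8, -2.7]
grip_width: 0.577
t 23.6833 shift [ 2.1  0.2 -0.1] twist 0.01 pos [0.5145 0.0283 0.1999] rot [-3.1409e+00  4.0000e-04  1.0741e+00] F [-0.   0.8 -2.7] w 49.3 q7 -0.72
```

View pics/v10.png

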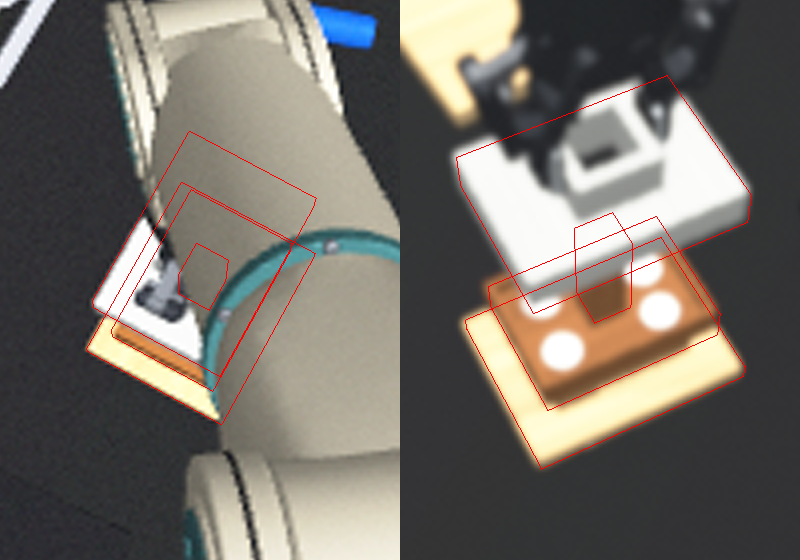

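The tray sits level and lined up on the layer with its picks showing. The cover is held level, with roughly 10 cm between skirt and tray top. I'll let it settle, then hand in.

```bash
python3 -m inch '[[0,0,0,0,40],[0,0,0,0,40],[0,0,0,0,40],[0,0,0,0,40],[0,0,0,0,40],[0,0,0,0,40]]'; python3 -c "
from rig import arm
import numpy as np
print(np.abs(arm.sense()['joint_vel']).max()); print(arm.job_done())"
```

```text
t: 24.28
tcp_pos: [0.5148, 0.0283, 0.2004]
tcp_rot: [3.141, -0.0, 1.074]
contact_force: [0.0, 0.0, -2.2]
grip_width: 0.572
0.001681522641052182
the job is handed in; nothing more can be done
None
```

I finished the job and handed it in at about 24 s. The loose carton is in the free place, the lid set is on the layer, and the arm is holding the cover still and level above the tray.

**What the last checks showed**
- **Carton layer:** after I placed the carton, all three cartons matched the expected outline in both views, and the laid two had not moved.
- **Tray seating:** it touched down at the expected height, 38 mm above the board. In the scene view it looks level and within about 1 px of lined up. The arm hides most of it from above.
- **Cover lift:** the force at the start of the lift was 1.6 N, which is the cover alone. It has risen about 116 mm, which I estimate leaves 9.5–10 cm of air between its skirt and the tray's top. I worked out the height of the tray's top from the sizes you gave; I did not measure it.
- **Stillness:** joint speeds were about 0.002 rad/s at hand-in.

**What disagreed or went unchecked**
- Once the tray was seated, the cover sat about 2 px off its expected outline in the scene view. I took this as it having slid about 3 mm within its play, but that view cannot separate a slide from a height error. I shifted the collar grip 2 mm to suit.
- The held cover also looks about 5 px higher than drawn, so the air could be slightly more than 10 cm.
- The last force readings were 2.2–2.7 N, against about 1.6 N for the cover. I put that down to sensor noise.
- I never moved near the capo, the glass slide or the screwdriver, but I did not measure them again at the end.

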